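Change the plates on the viewing easel

ROBOT

A 6-joint arm with a two-finger parallel gripper is mounted at the origin on a cart in front of the work surface, level with it; the furniture and walls round the work are solid. World frame = base frame: x ahead of the robot, y to its left, z up, the work surface at z = 0. Lengths are in m, angles in rad, forces in N, time in s.
With the tool pointing down it reaches from about 0.275 to 0.725 m from the base axis. Payload 15.9 kg.
Tool frame: the origin (TCP) lies midway between the tips of the shut fingers; the grasp point (between the pads) lies robot.grasp_offset behind it (robot.grasp_offset is the distance from the TCP to the grasp point, in m); x points along the fingers, y is the direction in which the jaws open and shut, and the axes are right-handed (so a half turn about x gives the same grasp; the last joint's range is limited). The gripper opens to 85 mm and grips with 20 to 120 N. Pads are 22 mm wide; open, the fingers measure 114 mm over their backs; the gripper's body (76 mm by 85 mm) begins 54 mm behind the grasp point. The pads swing forward as they close: fully open they stand 13 mm farther back than shut.
Start: joints at [-1.183, 0.213, -0.034, 1.323, 0, 1.571], TCP at [0.189, -0.463, 0.231] pointing down, gripper open.
Joint ranges: [-2.98, 2.98], [-0.74, 1.72], [-1.14, 1.35], [-2.1, 2.04], [-1.57, 1.44], [-3.14, 3.14]. Speed limits (rad/s): [1.89, 1.89, 2.39, 2.57, 3.14, 3.14].

INTERFACE

Orientations are given as a unit quaternion [x, y, z, w].
In Python, from station import status, read_camera, get_calibration, job_done, robot gives the robot as it stands.
- The arm moves only by the tool step_arm, never from a script. Its argument "commands" is one flat list of numbers, 4 for each row, row after row: the shift along the tool's x, y, z in m, then the turn about the tool's x in degrees. In form: [tx, ty, tz, yaw, tx, ty, tz, yaw, ...]. A call has exactly 8 rows; each row is the pose to reach, as a shift and turn from the pose commanded when the call began, along the tool's axes at that moment; what a row does not reach only later rows make up. A row lasts 1/8 s, in which the tool goes at most 62.5 mm and 10.7 degrees, less where a joint would pass 70% of its speed; a pose out of reach is approached as far as the arm can. A call with a gripper value outside its range is refused whole. "hand" is the opening, from 0 (shut) to 1 (fully open), set as the call begins (left out, the last holds). The fingers move at their own pace and stop on an object; "grip_force" is the grip in N (left out, the last holds). Time passes only in rows, so rows that repeat a pose let the fingers close, or fill a call up. It gives the time, the measured TCP pose, the force and the opening at its end, in the units of the state.
- status.observe(): the state, without advancing time (a new reading comes with each control period).
- read_camera(name): name is "scene" or "side" or "wrist"; returns the picture (480x640x3 uint8, red, green, blue); there is no depth.
- get_calibration(name): a dict with "fovy" (degrees; the focal length in pixels is half the picture's height over the tangent of half this angle, whatever the lens; pixels are square), "cx", "cy" (the principal point, pixels), "world_to_cam" (4x4, takes a point from world to camera coordinates). Camera axes: x right, y down, z forward; pixel columns grow to the right and rows downward; lengths in m; the calibration is good to about 2 mm. The wrist camera is an equidistant fisheye: a pixel r from the principal point sees the ray r / f radians off the axis. A picture is of the moment at which its call begins: read the wrist's pose just before it. get_calibration takes no time and is no camera call; for the wrist camera it gives the pose at the moment of the call.
- job_done(): hands the job in, once; it reports no verdict.
The state is a dict: "clock": time; "joints": joint angles; "joint_velocities": joint speeds; "tau": joint torques, N m; "tool_pos": TCP position; "tool_rot": TCP orientation; "ft_force": force on the tool from outside, world axes, zero at the start; "torque": the same for the moment, N m; "grip_width": finger opening in m.
Only numpy, scipy, OpenCV 4.12 (cv2) and the standard library are available. Lean on these libraries where they do the work, as an engineer would, in place of code of your own. Each camera call takes 0.05 s, during which the arm holds its last target.

TASK

Lean the copper-faced and the bare-metal-faced test plates side by side on the wooden viewing easel, each in the bay marked by the tag of its own metal: foot behind the front lip, square to the easel and leaning back on the sloped rest, metal face outward. The green plate now on the easel goes upright into a slot of the drying rack; the blue one stays in its slot. Never lay a plate down flat, and leave the things standing around where they are.

Things in the scene. Friction and masses are not known exactly. Their poses are not given: they have to be found in the camera images.
- easel: fixed wooden easel, base 90 (x) x 212 (y) x 10 mm, origin at the centre of its underside, front to -x. Plate feet stand on the base top between an 8 mm high lip (rear face at x = -12.5 mm) and a backrest whose face starts at x = 0, z = 10 mm and leans back towards +x 18 degrees (0.314 rad) from vertical, 55 mm long up the slope: the top 45 mm of a plate stay free behind.
- bay_a (a point): foot of the backrest in the middle of the easel's +y bay, at (0, 52, 10) mm of the easel, axes as the easel. Each bay is 98 mm clear between 14 mm high stops. A plate flush on the rest has its origin 3.8 mm in front of this point and 1.2 mm above it.
- bay_b (a point): the same point of the easel's -y bay, at (0, -52, 10) mm of the easel
- easel_front (a point): middle of the easel base's front top edge, at (-45, 0, 10) mm in the easel's frame; axes as the easel
- copper_tag: fixed copper-coloured tag, 16 x 46 x 4 mm, on the easel's base in front of the bay for the copper plate, at x = -32 mm and y = +52 or -52 mm of the easel (which one varies); origin at the centre of its underside, axes as the easel
- nickel_tag: the same tag in bright silver-grey metal, in front of the bay for the silver-grey metal plate, the other bay
- rack: fixed grey drying rack, base 96 (x) x 180 (y) x 10 mm, origin at the centre of its underside. Three slots at y = -55, 0, +55 mm, all full at the start: a plate stands on the base top, width along the rack's x, between 6 mm wire posts at x = +-28 mm that rise to 43 mm above the worktop; the gap between posts is 13 mm.
- copper_plate: copper-faced loose test plate, 88 mm wide (y), 100 mm tall (z), 8 mm thick (x), 0.1 to 0.2 kg; origin at the middle of its bottom edge, z up the plate; the copper face looks to its -x, the black back to +x. Starts upright in one of the three slots of the rack (which slot varies), its face towards the rack's -y.
- nickel_plate: silver-grey bare-metal-faced loose test plate, 88 mm wide (y), 100 mm tall (z), 8 mm thick (x), 0.1 to 0.2 kg; origin at the middle of its bottom edge, z up the plate; the bare metal face looks to its -x, the black back to +x. Starts upright in one of the three slots of the rack (which slot varies), its face towards the rack's -y.
- blue_plate: blue-faced loose test plate, 88 mm wide (y), 100 mm tall (z), 8 mm thick (x), 0.1 to 0.2 kg; origin at the middle of its bottom edge, z up the plate; the blue face looks to its -x, the black back to +x. Starts upright in one of the three slots of the rack (which slot varies), its face towards the rack's -y. It stays there.
- green_plate: green-faced loose test plate, 88 mm wide (y), 100 mm tall (z), 8 mm thick (x), 0.1 to 0.2 kg; origin at the middle of its bottom edge, z up the plate; the green face looks to its -x, the black back to +x. Starts leaning in the easel's +y bay, green face outward (its x and y as the easel's, tilted back 18 degrees).
- copper_plate_top (a point): middle of the top edge of the plate copper_plate, 100 mm above its origin
- nickel_plate_top (a point): middle of the top edge of the plate nickel_plate, 100 mm above its origin
- green_plate_top (a point): middle of the top edge of the plate green_plate, 100 mm above its origin
- spray_can: bystander: upright spray can with a blue cap, diameter 53 mm, 172 mm tall, between easel and rack; origin at the centre of its underside
- masking_tape: bystander: roll of tape lying flat, diameter 68 mm, 24 mm tall; origin at the centre of its underside
- yoghurt_cup: bystander: light plastic cup, diameter 96 mm, 108 mm tall; origin at the centre of its underside
- parts_box: bystander: pale blue lidded box, 76 x 96 x 92 mm tall; origin at the centre of its underside
- wood_block: bystander: wooden block 40 x 85 x 34 mm tall; origin at the centre of its underside

How it is judged:
At the end, for the whole second after the job is handed in: Copper and bare-metal plates rest behind the lip in the bays of their tags (20 mm), faces front, leaning back 0.20 to 0.48 rad, square to 0.12 rad; green plate upright (0.25 rad) in a rack slot (12 mm across, 22 mm along); blue plate within 20 mm of its start, upright; all still (x of copper_plate in the frame of easel between -0.015 and 0.003 m and z of copper_plate in the frame of easel between 0.0075 and 0.0175 m and y of copper_plate in the frame of copper_tag between -0.02 and 0.02 m and angle between copper_plate's own z axis and vertical between 0.2 and 0.48 rad and angle between the y axis of each of copper_plate, nickel_plate and the y axis of easel, either way round below 0.12 rad and x of easel_front in the frame of copper_plate below -0.02 m and height (world z) of each of copper_plate_top, nickel_plate_top, green_plate_top above 0.08 m and x of each of copper_plate_top, nickel_plate_top in the frame of easel above 0.01 m and linear speed of each of copper_plate, nickel_plate, green_plate below 0.02 m/s and contact force between each of copper_plate, nickel_plate and easel above 0.1 N and x of nickel_plate in the frame of easel between -0.015 and 0.003 m and z of nickel_plate in the frame of easel between 0.0075 and 0.0175 m and y of nickel_plate in the frame of nickel_tag between -0.02 and 0.02 m and angle between nickel_plate's own z axis and vertical between 0.2 and 0.48 rad and x of easel_front in the frame of nickel_plate below -0.02 m and x of green_plate in the frame of rack between -0.022 and 0.022 m and z of green_plate in the frame of rack between 0.0065 and 0.0165 m and (y of green_plate in the frame of rack between -0.067 and -0.043 m or y of green_plate in the frame of rack between -0.012 and 0.012 m or y of green_plate in the frame of rack between 0.043 and 0.067 m) and angle between each of green_plate, blue_plate's own z axis and vertical below 0.25 rad and distance of blue_plate from where it was at the start of the episode below 0.02 m); the robot touches nothing.
It fails at once if a plate is laid down or falls (tilted more than 1 rad) (angle between any of copper_plate, nickel_plate, green_plate, blue_plate's own z axis and vertical above 1 rad).
It fails at once if a thing standing around is moved more than 20 mm (distance of any of spray_can, masking_tape, yoghurt_cup, parts_box, wood_block from where it was at the start of the episode above 0.02 m).
It also fails if it takes over 69 s, if anything falls off the work surface, if the arm or the gripper's body presses on something with over 40 N, if the wrist force passes 120 N, or if a joint passes its speed limit or range.

## Working session

There is one attempt and no reset: what is moved stays moved. The work goes in short steps, Python scripts to look and compute and a tool call to move; the robot and the scene stay as the last step left them, time stands still between calls to the robot, and variables do not carry over. Pictures are saved under pics/ and viewed, and the job is handed in when it is done.

Besides the shell and the picture viewer there is one more tool, called as name(argument=value, ...) on one line, values as JSON. step_arm: Moves the arm, as the interface text tells. Its arguments: {"type":"object","properties":{"commands":{"type":"array","items":{"type":"number"}},"hand":{"type":"number"},"grip_force":{"type":"number"}},"required":["commands"]}

```bash
ls; mkdir -p pics
python3 - <<'E'
from station import status, read_camera, get_calibration, robot
import cv2
print(status.observe()); print(robot, getattr(robot,'grasp_offset',None))
for n in ("scene","side","wrist"):
    c=get_calibration(n); print(n,c)
    cv2.imwrite(f"pics/{n}0.png",read_camera(n)[:,:,::-1])
E
```

```text
pics
{'clock': 0.0, 'joints': array([-1.18300177e+00,  2.13375480e-01, -3.50395196e-02,  1.32350678e+00,
       -1.38800939e-06,  1.57083430e+00]), 'joint_velocities': array([ 1.40901731e-03,  1.70082317e-03, -1.07539802e-03, -2.67816178e-04,
       -1.63205927e-04, -4.55706545e-05]), 'tau': array([-3.97233147e-03, -6.86156058e+01,  4.87120771e+01,  1.73605140e-02,
       -1.88683571e-04,  3.07502478e-05]), 'tool_pos': array([ 0.18894663, -0.4625624 ,  0.23081428]), 'tool_rot': array([-0.69378144, -0.13662575,  0.69393576, -0.13584503]), 'ft_force': array([-0.78619791,  0.90786054,  0.12282943]), 'torque': array([-0.0084352 ,  0.06417896,  0.03889907]), 'grip_width': 0.08568256331506907}
<Robot object at 0x7fc7e25c7a10> 0.0187
scene {'fovy': 44.12931079310987, 'cx': 322.51270950396326, 'cy': 233.856524271182, 'world_to_cam': array([[-0.84333811, -0.53736889,  0.00393937,  0.48536244],
       [-0.25525933,  0.39412751, -0.88289647,  0.23068659],
       [ 0.47288848, -0.7455858 , -0.46955117,  1.01293606],
       [ 0.        ,  0.        ,  0.        ,  1.        ]])}
side {'fovy': 55.232232196173136, 'cx': 321.2486839338621, 'cy': 246.44909039220775, 'world_to_cam': array([[ 0.95801451, -0.28671661,  0.00133715, -0.5556293 ],
       [-0.11892746, -0.40161062, -0.90805571,  0.1447536 ],
       [ 0.26089167,  0.86977152, -0.41884728,  1.07724946],
       [ 0.        ,  0.        ,  0.        ,  1.        ]])}
wrist {'fovy': 65.70646984690485, 'cx': 319.87421450817976, 'cy': 240.8252092696011, 'world_to_cam': array([[ 3.79182842e-01, -9.25321648e-01, -4.68292593e-04,
        -4.99789349e-01],
       [-8.74683659e-01, -3.58597189e-01,  3.26092860e-01,
        -4.21437810e-02],
       [-3.01908711e-01, -1.23239209e-01, -9.45337626e-01,
         3.80530607e-01],
       [ 0.00000000e+00,  0.00000000e+00,  0.00000000e+00,
         1.00000000e+00]])}
```

View pics/scene0.png

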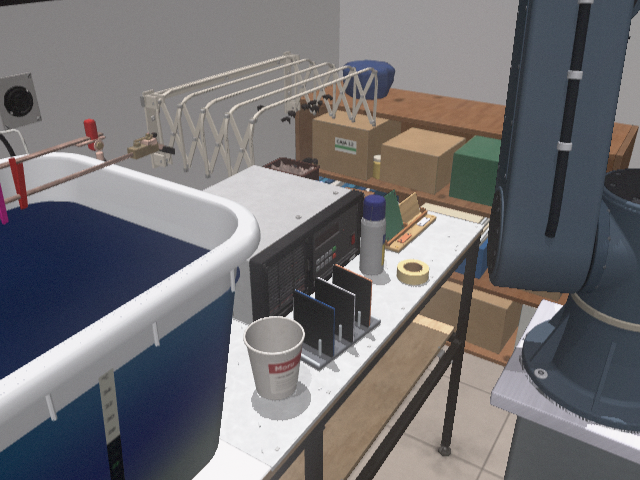

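View pics/side0.png

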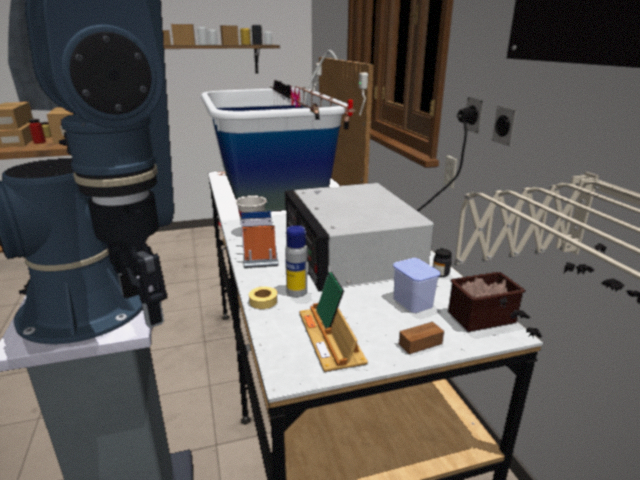

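View pics/wrist0.png

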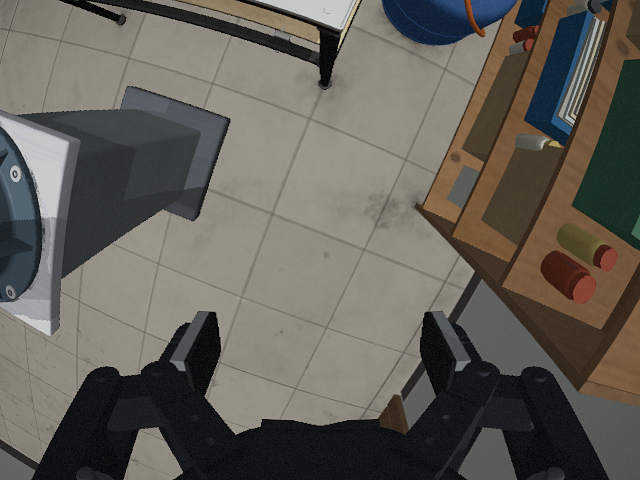

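```bash
cat > h.py <<'E'
import numpy as np, cv2
from station import status, read_camera, get_calibration, robot
from scipy.spatial.transform import Rotation as R
def ray(cal,u,v,fish=False):
    M=np.array(cal["world_to_cam"]);f=240/np.tan(np.radians(cal["fovy"]/2))
    x,y=u-cal["cx"],v-cal["cy"]
    if fish:
        r=np.hypot(x,y);t=r/f; d=np.array([x/r*np.sin(t),y/r*np.sin(t),np.cos(t)])
    else: d=np.array([x/f,y/f,1.])
    return -M[:3,:3].T@M[:3,3], M[:3,:3].T@d
def onz(cal,u,v,z,fish=False):
    o,d=ray(cal,u,v,fish); return o+d*(z-o[2])/d[2]
def proj(cal,p,fish=False):
    M=np.array(cal["world_to_cam"]);f=240/np.tan(np.radians(cal["fovy"]/2))
    c=M[:3,:3]@p+M[:3,3]
    if fish:
        r=np.hypot(c[0],c[1]);t=np.arctan2(r,c[2]);return np.array([cal["cx"]+c[0]/r*t*f,cal["cy"]+c[1]/r*t*f])
    return np.array([cal["cx"]+f*c[0]/c[2],cal["cy"]+f*c[1]/c[2]])
E
python3 - <<'E'
from h import *
for n in ("scene","side"): print(n, ray(get_calibration(n),320,240))
a=cv2.imread("pics/scene0.png");b=cv2.imread("pics/side0.png")
cv2.imwrite("pics/z1.png",cv2.resize(a[180:400,230:450],None,fx=2.7,fy=2.7,interpolation=cv2.INTER_CUBIC))
cv2.imwrite("pics/z2.png",cv2.resize(b[190:380,225:385],None,fx=3.15,fy=3.15,interpolation=cv2.INTER_CUBIC))
E
```

```text
scene (array([-0.01079624,  0.92512948,  0.67738567]), array([ 0.47381888, -0.73921595, -0.47872865]))
side (array([ 0.2684707 , -1.03813446,  0.5833903 ]), array([ 0.25995593,  0.87619758, -0.40608588]))
```

View pics/z1.png

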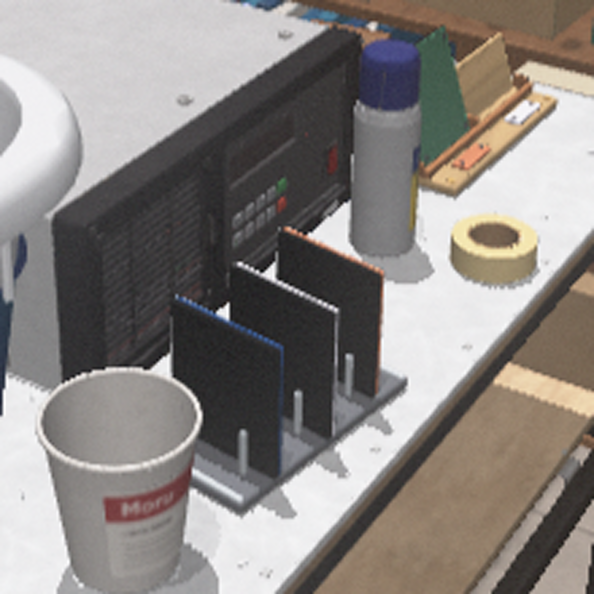

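View pics/z2.png

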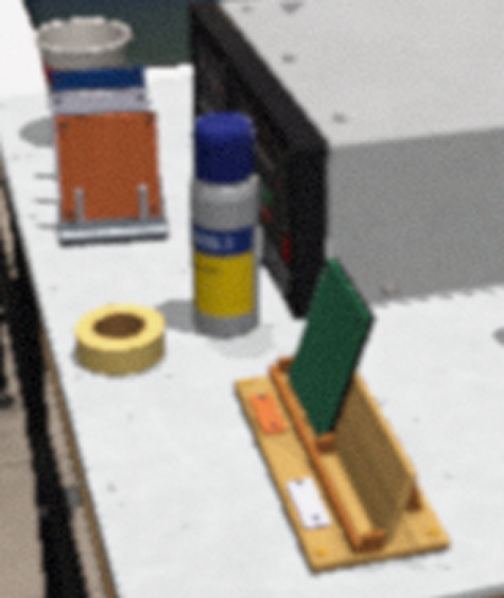

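Run:
```python
from h import *
c=get_calibration("scene")
def s(x,y,z): print(np.round(onz(c,230+x/2.7,180+y/2.7,z)*1000,1))
print("tops blue,nickel,copper (coloured front edge)")
for p in [(177,295),(285,344),(232,262),(340,309),(281,227),(385,269)]: s(*p,.11)
print("rack base near corner, right corner"); s(243,505,.01); s(407,378,.01)
print("easel front corners"); s(455,193,.01); s(556,98,.01)
print("can base"); s(384,230,0); print('tape'); s(494,240,.024); print("cup");s(120,560,0)
c=get_calibration("side")
def t(x,y,z): print(np.round(onz(c,225+x/3.15,190+y/3.15,z)*1000,1))
print("easel front L,R, backR"); t(237,383,.01);t(315,568,.01);t(450,545,.01)
print("copper top L,R"); t(57,112,.11);t(157,110,.11)
print("rack base"); t(58,230,.01);t(166,224,.01)
print("green top"); t(335,261,.105);t(371,316,.105)
print("can base"); t(226,318,0); print('tape centre top'); t(120,325,.024)
print("oven near bottom corner"); t(303,315,0)
st=status.observe(); print(R.from_quat(st['tool_rot']).as_matrix().round(3))
cw=get_calibration("wrist");o,d=ray(cw,320.5,241.,True);print(o,d)
Rm=R.from_quat(st['tool_rot']).as_matrix();print("cam in tool",Rm.T@(o-st['tool_pos']),Rm.T@d)
```

```text
tops blue,nickel,copper (coloured front edge)
[489.9 222.3 110. ]
[403.2 231.  110. ]
[481.9 169.8 110. ]
[393.9 179.4 110. ]
[478.1 113.6 110. ]
[392.3 122.2 110. ]
rack base near corner, right corner
[407.8 271.2  10. ]
[383.2  97.5  10. ]
easel front corners
[ 470.3 -156.6   10. ]
[ 470.1 -371.9   10. ]
can base
[499.4 -85.6   0. ]
tape
[401.6 -83.3  24. ]
cup
[449.8 343.8   0. ]
easel front L,R, backR
[ 477.9 -173.7   10. ]
[ 472.8 -382.7   10. ]
[ 558.1 -386.    10. ]
copper top L,R
[397.7 136.1 110. ]
[481.7 116.  110. ]
rack base
[387.8 108.9  10. ]
[481.1  93.5  10. ]
green top
[ 547.9 -184.8  105. ]
[ 547.1 -264.3  105. ]
can base
[496.5 -64.5   0. ]
tape centre top
[407.7 -91.9  24. ]
oven near bottom corner
[556.6 -77.4   0. ]
[[-0.     0.378 -0.926]
 [ 0.001 -0.926 -0.378]
 [-1.    -0.001 -0.   ]]
[ 0.26754404 -0.43070544  0.37330539] [-0.30162619 -0.12509985 -0.9451834 ]
cam in tool [-1.42381578e-01  4.57040874e-05 -8.47981282e-02] [0.9451739  0.00258693 0.32655721]
```

```bash
cat >> h.py <<'E'
def go(x,y,z,head=None,frm=None):
    "print shift in tool axes (mm) and yaw deg to reach world TCP x,y,z(mm), heading(deg) of tool y"
    s=status.observe();Rm=R.from_quat(s['tool_rot']).as_matrix()
    h=np.degrees(np.arctan2(Rm[1,1],Rm[0,1]))
    d=Rm.T@(np.array([x,y,z])/1000-s['tool_pos'])
    print("t",round(s['clock'],2),"pos",(s['tool_pos']*1000).round(1),"head",h.round(2),"F",s['ft_force'].round(1),"w",round(s['grip_width']*1000,1),"-> shift",d.round(4),"yaw",None if head is None else round(-((head-h+180)%360-180),2))
E
python3 -c "
from h import *
go(480,-260,300,0)"
```

```text
t 0.15 pos [ 189.  -462.6  230.9] head -67.78 F [ 0.6  0.5 -0.6] w 85.5 -> shift [-0.069  -0.0776 -0.346 ] yaw -67.78
```

step_arm(commands=[-0.012, -0.01, -0.045, -9, -0.024, -0.02, -0.09, -18, -0.036, -0.04, -0.15, -28, -0.048, -0.05, -0.21, -38, -0.06, -0.065, -0.27, -48, -0.069, -0.078, -0.32, -58, -0.069, -0.078, -0.346, -67.8, -0.069, -0.078, -0.346, -67.8], hand=0.4, grip_force=40)

```text
clock: 1.15
tool_pos: [0.4811, -0.2588, 0.2996]
tool_rot: [0.499, 0.501, -0.499, 0.501]
ft_force: [-1.1, -0.9, 0.1]
grip_width: 0.0338
```

```bash
python3 -c "
from h import *
import pickle
go(480,-260,300,0)
c=get_calibration('wrist');im=read_camera('wrist');pickle.dump(c,open('cw1.pkl','wb'))
cv2.imwrite('pics/w1.png',im[:,:,::-1]);print(status.observe()['joints'].round(2))"
```

```text
t 1.15 pos [ 481.1 -258.8  299.6] head 0.24 F [-1.1 -0.9  0.1] w 33.8 -> shift [-0.0004 -0.0011  0.0012] yaw 0.24
[-0.5   0.32  0.27  1.53 -0.    1.08]
```

View pics/w1.png

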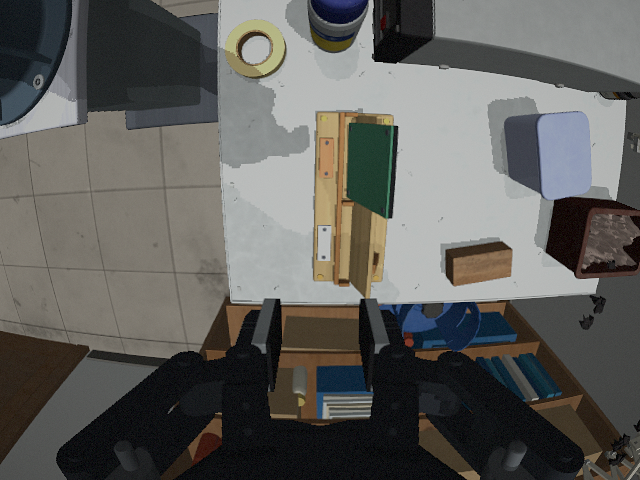

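```bash
python3 -c "
from h import *
a=cv2.imread('pics/w1.png')
cv2.imwrite('pics/z3.png',cv2.resize(a[100:304,300:410],None,fx=2.9,fy=2.9,interpolation=cv2.INTER_CUBIC))"
```

```text
(no output)
```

View pics/z3.png

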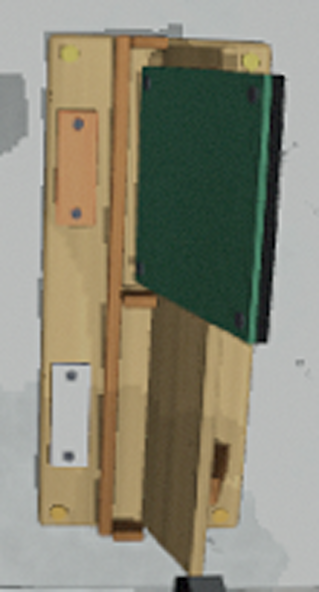

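```bash
python3 -c "
from h import *
import pickle
c=pickle.load(open('cw1.pkl','rb'))
def t(n,x,y,z): print(n,(onz(c,300+x/2.9-.3,100+y/2.9-.3,z,True)*1000).round(1))
for p in [(50,36),(40,523),(237,524),(271,42)]: t('base',*p,.01)
for p in [(59,110),(96,109),(94,225),(57,223)]: t('cu',*p,.014)
for p in [(52,364),(90,363),(88,466),(50,466)]: t('ni',*p,.014)
t('lip top rear',128,40,.018);t('lip rear',113,530,.018)
t('green top',267,73,.106);t('green',249,342,.106)
t('green bottom',142,66,.012);t('green bot',136,280,.012)
t('rest top',197,575,.0623)
"
```

```text
base [ 477.7 -168.2   10. ]
base [ 473.9 -376.4   10. ]
base [ 561.7 -376.9   10. ]
base [ 565.6 -168.3   10. ]
cu [ 481.4 -197.7   14. ]
cu [ 495.9 -197.1   14. ]
cu [ 495.6 -243.8   14. ]
cu [ 480.8 -243.1   14. ]
ni [ 479.  -302.1   14. ]
ni [ 494.8 -301.6   14. ]
ni [ 494.6 -347.5   14. ]
ni [ 478.3 -347.6   14. ]
lip top rear [ 507.9 -169.6   18. ]
lip rear [ 505.8 -375.9   18. ]
green top [ 546.  -179.5  106. ]
green [ 543.9 -266.7  106. ]
green bottom [ 513.9 -179.8   12. ]
green bot [ 513.1 -266.7   12. ]
rest top [ 537.4 -374.9   62.3]
```

```bash
python3 -c "
from h import *
go(430,175,310,84)"
```

```text
t 1.2 pos [ 480.1 -259.4  299.8] head 0.01 F [ 0.6 -1.3  1.1] w 34.0 -> shift [-0.01   -0.0501 -0.4344] yaw -83.99
```

step_arm(commands=[-0.002, -0.005, -0.04, -10, -0.004, -0.01, -0.09, -20, -0.006, -0.015, -0.15, -30.5, -0.008, -0.025, -0.21, -41, -0.01, -0.035, -0.27, -51.5, -0.01, -0.04, -0.33, -62, -0.01, -0.045, -0.39, -72.5, -0.01, -0.05, -0.434, -83])

```text
clock: 2.2
tool_pos: [0.4289, 0.1753, 0.3104]
tool_rot: [0.042, 0.706, -0.042, 0.706]
ft_force: [0.2, -1.2, 0.5]
grip_width: 0.0346
```

```bash
python3 -c "
from h import *
import pickle
s=status.observe();print(s['joint_velocities'].round(2))
read_camera('scene');read_camera('scene');go(430,175,310,84)
c=get_calibration('wrist');im=read_camera('wrist');pickle.dump(c,open('cw2.pkl','wb'))
cv2.imwrite('pics/w2.png',im[:,:,::-1]);print(status.observe()['joints'].round(2))"
```

```text
[ 0.73  0.17  0.2   0.03 -0.   -0.73]
t 2.3 pos [428.8 176.5 310.1] head 83.34 F [-0.2  0.8 -0.2] w 34.2 -> shift [ 0.0001 -0.0013  0.0013] yaw -0.66
[ 0.39  0.14  0.07  1.51 -0.    0.51]
```

View pics/w2.png

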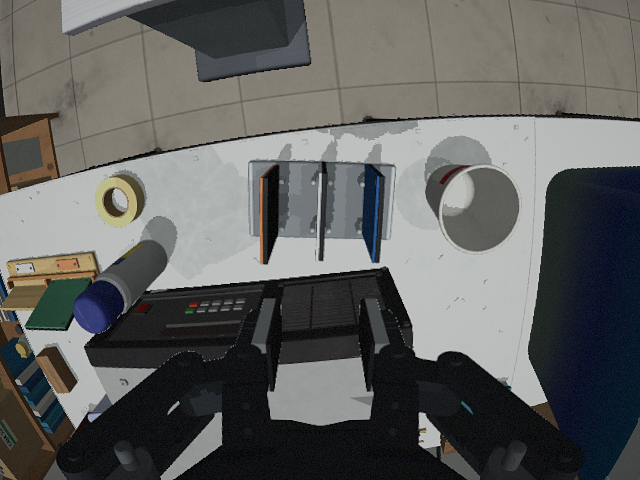

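```bash
python3 -c "
from h import *
a=cv2.imread('pics/w2.png')
cv2.imwrite('pics/z4.png',cv2.resize(a[150:270,240:400],None,fx=5,fy=5,interpolation=cv2.INTER_CUBIC))"
```

```text
(no output)
```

View pics/z4.png

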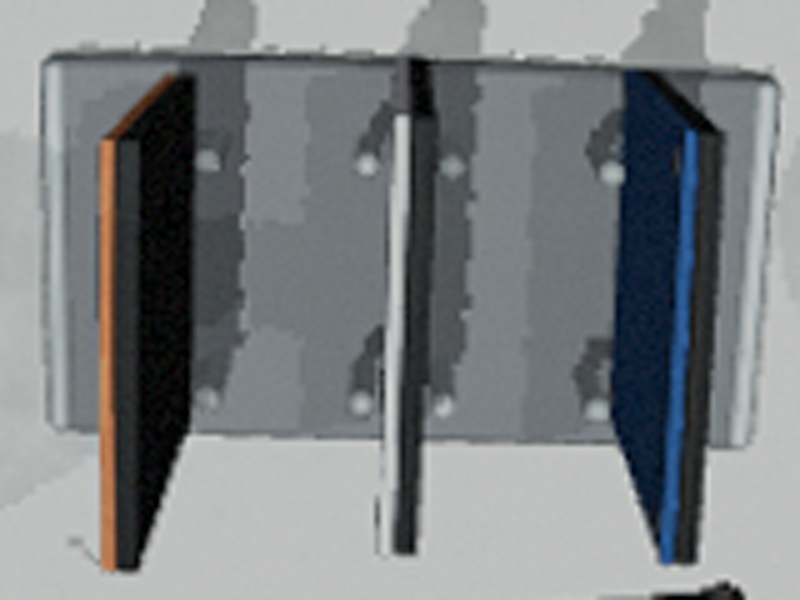

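```bash
python3 -c "
from h import *
import pickle
c=pickle.load(open('cw2.pkl','rb'))
def t(n,ps,z):
  q=np.array([onz(c,240+x/5-.4,150+y/5-.4,z,True)*1000 for x,y in ps]);print(n,q[:,:2].round(1).tolist(),'mean',q.mean(0)[:2].round(1))
  return q
t('base',[(42,57),(778,75),(748,448),(48,432)],.01)
cu=t('cu',[(103,138),(140,138),(138,570),(104,570)],.11)
ni=t('ni',[(395,115),(432,115),(415,553),(381,553)],.11)
bl=t('bl',[(690,132),(722,132),(694,562),(662,562)],.11)
for q in (cu,ni,bl):
  d=(q[2]+q[3]-q[0]-q[1])/2;print(np.degrees(np.arctan2(d[1],d[0])).round(2),np.linalg.norm(d).round(1))
p=t('posts near',[(207,161),(367,163),(452,166),(611,172)],.043)
p=t('posts far',[(205,397),(361,402),(443,405),(597,408)],.043)
t('can top',[],.17) if 0 else None
"
```

```text
base [[386.1, 94.6], [410.7, 270.3], [504.8, 256.6], [480.2, 80.6]] mean [445.5 175.5]
cu [[394.0, 124.6], [394.9, 131.5], [480.9, 117.6], [480.1, 110.7]] mean [437.5 121.1]
ni [[396.5, 179.3], [397.2, 186.1], [483.4, 173.2], [482.7, 166.5]] mean [439.9 176.3]
bl [[405.5, 233.8], [406.1, 239.9], [491.9, 228.6], [491.2, 222.1]] mean [448.7 231.1]
-9.17 87.2
-8.51 87.2
-7.65 86.6
posts near [[411.5, 135.0], [416.3, 170.5], [419.1, 189.2], [424.3, 224.5]] mean [417.8 179.8]
posts far [[466.1, 126.7], [471.5, 162.4], [474.4, 181.1], [479.2, 216.5]] mean [472.8 171.7]
```

```bash
python3 -c "
from h import *
go(440,176.3,72,81.5)"
```

```text
t 2.35 pos [429.1 174.8 310.1] head 83.05 F [ 0.3 -0.4  0.4] w 34.0 -> shift [0.2381 0.0028 0.0107] yaw 1.55
```

step_arm(commands=[0.02, 0.002, 0.006, 1, 0.06, 0.003, 0.011, 1.5, 0.11, 0.003, 0.011, 1.5, 0.16, 0.003, 0.011, 1.5, 0.2, 0.003, 0.011, 1.5, 0.23, 0.003, 0.011, 1.5, 0.238, 0.003, 0.011, 1.5, 0.238, 0.003, 0.011, 1.5])

```text
clock: 3.35
tool_pos: [0.4413, 0.175, 0.0728]
tool_rot: [0.053, 0.705, -0.053, 0.705]
ft_force: [-0.6, 0.1, 0.2]
grip_width: 0.034
```

```bash
python3 -c "
from h import *
go(440,176.3,72,81.5)
im=read_camera('wrist')
cv2.imwrite('pics/w3.png',im[:,:,::-1])"
```

```text
t 3.35 pos [441.3 175.   72.8] head 81.38 F [-0.6  0.1  0.2] w 34.0 -> shift [ 0.0008  0.0011 -0.0014] yaw -0.12
```

View pics/w3.png

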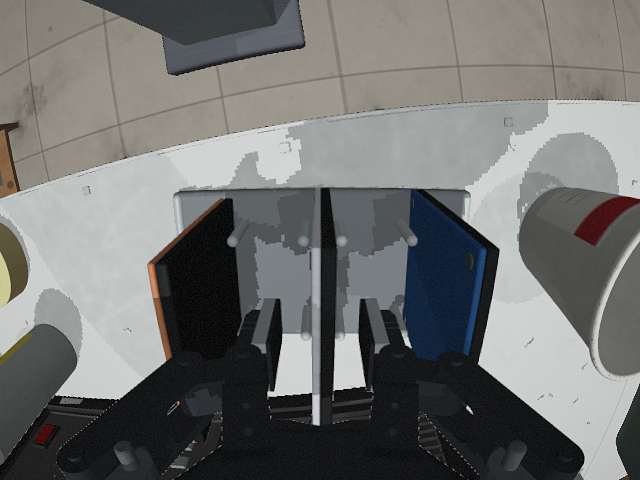

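step_arm(commands=[0, 0, 0, 0, 0, 0, 0, 0, 0, 0, 0, 0, 0, 0, 0, 0, 0, 0, 0, 0, -0.02, 0, 0, 0, -0.06, 0, 0, 0, -0.11, 0, 0, 0], hand=0, grip_force=50)

```text
clock: 4.4
tool_pos: [0.4405, 0.1756, 0.1835]
tool_rot: [0.052, 0.705, -0.052, 0.705]
ft_force: [1.2, 1.2, -0.4]
grip_width: 0.0073
```

```bash
python3 -c "
from h import *
go(430,140,300,81.5)
im=read_camera('side')
cv2.imwrite('pics/s3.png',im[:,:,::-1])"
```

```text
t 4.4 pos [440.5 175.6 183.5] head 81.52 F [ 1.2  1.2 -0.4] w 7.3 -> shift [-0.1164 -0.0369 -0.0052] yaw 0.02
```

View pics/s3.png

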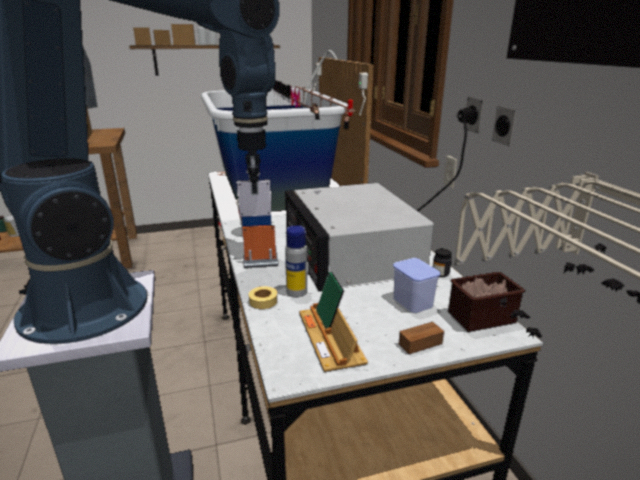

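```bash
python3 -c "
from h import *
for p in [(445,130,280,70),(450,-50,300,30),(480,-200,300,10),(513,-324.5,300,-1)]: go(*p)"
```

```text
t 4.45 pos [442.9 176.6 190.1] head 81.52 F [1.6 1.2 7.9] w 7.5 -> shift [-0.09   -0.0454  0.0096] yaw 11.52
t 4.45 pos [442.9 176.6 190.1] head 81.52 F [1.6 1.2 7.9] w 7.5 -> shift [-0.1104 -0.2226  0.0412] yaw 51.52
t 4.45 pos [442.9 176.6 190.1] head 81.52 F [1.6 1.2 7.9] w 7.5 -> shift [-0.1106 -0.3666  0.093 ] yaw 71.52
t 4.45 pos [442.9 176.6 190.1] head 81.52 F [1.6 1.2 7.9] w 7.5 -> shift [-0.1107 -0.4848  0.144 ] yaw 82.52
```

step_arm(commands=[-0.05, -0.005, 0.002, 2, -0.085, -0.03, 0.005, 9, -0.105, -0.075, 0.012, 18, -0.115, -0.13, 0.02, 28, -0.115, -0.19, 0.03, 38, -0.115, -0.25, 0.045, 48, -0.115, -0.31, 0.065, 58, -0.115, -0.365, 0.085, 67])

```text
clock: 5.45
tool_pos: [0.4712, -0.2, 0.2979]
tool_rot: [0.435, 0.557, -0.434, 0.558]
ft_force: [1.3, -0.1, -0.3]
grip_width: 0.0072
```

```bash
python3 -c "
from h import *
go(513,-324.5,300,-1);go(513,-324.5,120,-1)"
```

```text
t 5.45 pos [ 471.2 -200.   297.9] head 14.18 F [ 1.3 -0.1 -0.3] w 7.2 -> shift [-0.002  0.01   0.131] yaw 15.18
t 5.45 pos [ 471.2 -200.   297.9] head 14.18 F [ 1.3 -0.1 -0.3] w 7.2 -> shift [0.178  0.0098 0.1308] yaw 15.18
```

step_arm(commands=[0, 0.001, 0.03, 5, 0, 0.004, 0.075, 11, 0.0, 0.008, 0.11, 15.2, 0.0, 0.01, 0.13, 15.2, 0.04, 0.01, 0.131, 15.2, 0.09, 0.01, 0.131, 15.2, 0.135, 0.01, 0.131, 15.2, 0.15, 0.01, 0.131, 15.2])

```text
clock: 6.45
tool_pos: [0.5127, -0.3213, 0.1452]
tool_rot: [-0.503, -0.498, 0.503, -0.496]
ft_force: [-0.7, 0.2, 0.0]
grip_width: 0.0074
```

```bash
python3 -c "
from h import *
import pickle
read_camera('scene');im=read_camera('side');cv2.imwrite('pics/s4.png',cv2.resize(im[180:400,230:450,::-1],None,fx=2.7,fy=2.7))
go(513,-324.5,82,-1)
c=get_calibration('wrist');pickle.dump(c,open('cw4.pkl','wb'));im=read_camera('wrist')
cv2.imwrite('pics/w4.png',im[:,:,::-1]);go(513,-324.5,82,-1)"
```

```text
t 6.55 pos [ 513.4 -321.7  146.9] head -0.68 F [ 0.3  0.6 -0.8] w 7.6 -> shift [ 0.0649 -0.0003  0.0028] yaw 0.32
t 6.6 pos [ 514.1 -322.2  148.3] head -0.68 F [ 0.1 -0.  -0.7] w 7.5 -> shift [ 0.0663 -0.0011  0.0023] yaw 0.32
```

View pics/w4.png

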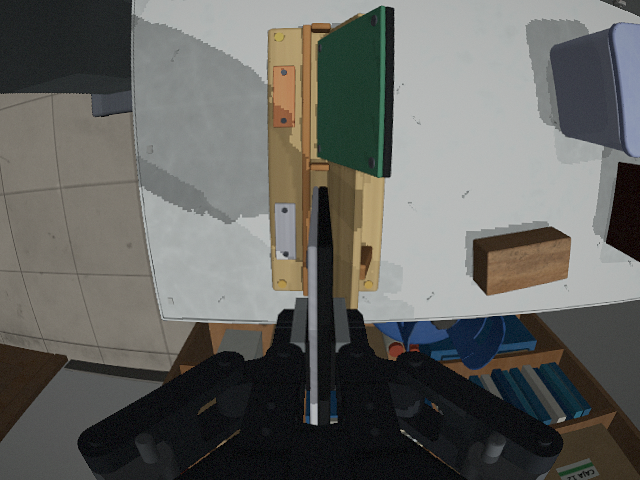

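View pics/s4.png

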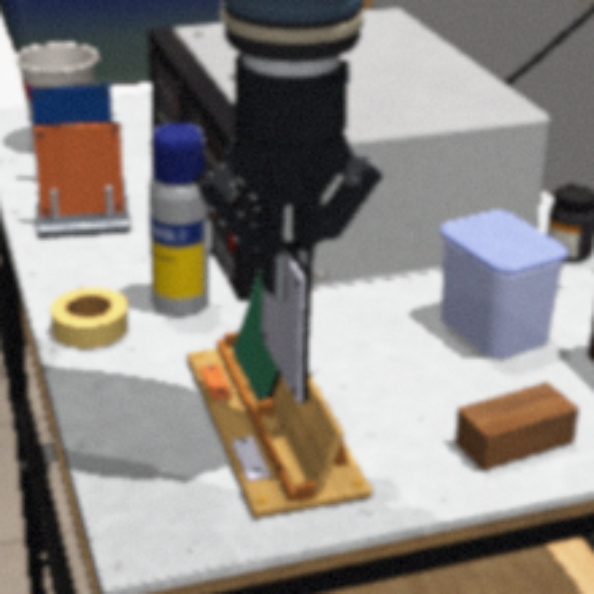

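```bash
python3 -c "
from h import *
import pickle
c=pickle.load(open('cw4.pkl','rb'))
a=cv2.imread('pics/w4.png');cv2.imwrite('pics/z5.png',cv2.resize(a[10:310,255:405],None,fx=2.66,fy=2.66,interpolation=cv2.INTER_CUBIC)[:800])
def t(n,ps,z):
  q=np.array([onz(c,x,y,z,True)*1000 for x,y in ps]);print(n,q[:,:2].round(1).tolist(),'mean',q.mean(0)[:2].round(1))
t('base',[(269,29),(275,290),(379,291)],.01)
t('cu',[(273.5,66),(294.5,66),(295.5,127),(274,127)],.014)
t('ni',[(275,204),(295,204),(296,259.5),(276.5,259.5)],.014)
go(513,-324.5,82,-1)
"
```

```text
base [[478.2, -168.3], [475.6, -377.2], [563.4, -379.1]] mean [ 505.8 -308.2]
cu [[481.8, -198.1], [497.0, -198.7], [497.1, -244.3], [481.2, -243.8]] mean [ 489.3 -221.2]
ni [[480.0, -302.3], [495.3, -302.5], [494.7, -347.9], [479.0, -347.8]] mean [ 487.2 -325.2]
t 6.6 pos [ 514.1 -322.2  148.3] head -0.68 F [ 0.1 -0.  -0.7] w 7.5 -> shift [ 0.0663 -0.0011  0.0023] yaw 0.32
```

View pics/z5.png

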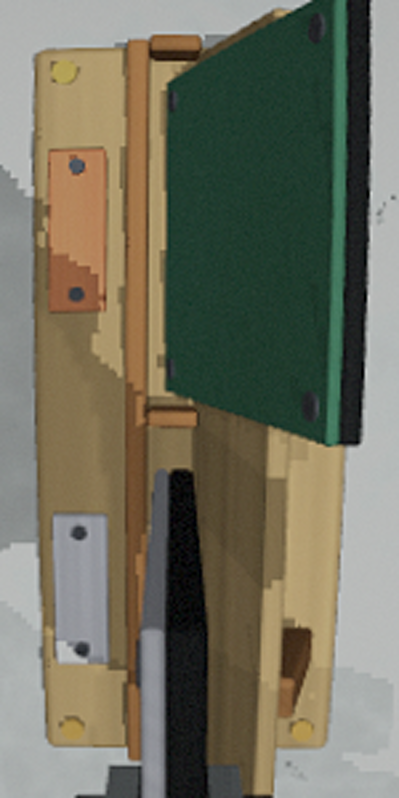

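step_arm(commands=[0.01, -0.0005, 0.003, 0.4, 0.025, -0.0008, 0.003, 0.4, 0.04, -0.0008, 0.003, 0.4, 0.052, -0.0008, 0.003, 0.4, 0.062, -0.0008, 0.003, 0.4, 0.069, -0.0008, 0.003, 0.4, 0.074, -0.0008, 0.003, 0.4, 0.076, -0.0008, 0.003, 0.4])

```text
clock: 7.6
tool_pos: [0.5139, -0.3252, 0.0732]
tool_rot: [0.505, 0.494, -0.504, 0.496]
ft_force: [-9.2, 9.4, 42.8]
grip_width: 0.0074
```

```bash
python3 -c "
from h import *
im=read_camera('side');cv2.imwrite('pics/s5.png',cv2.resize(im[230:390,260:420,::-1],None,fx=3.7,fy=3.7,interpolation=cv2.INTER_CUBIC))
go(513.3,-325,72,-1)"
```

```text
t 7.65 pos [ 513.8 -325.2   73.3] head -1.07 F [-5.   5.6 21.7] w 7.5 -> shift [ 0.0013 -0.0005 -0.0002] yaw -0.07
```

View pics/s5.png

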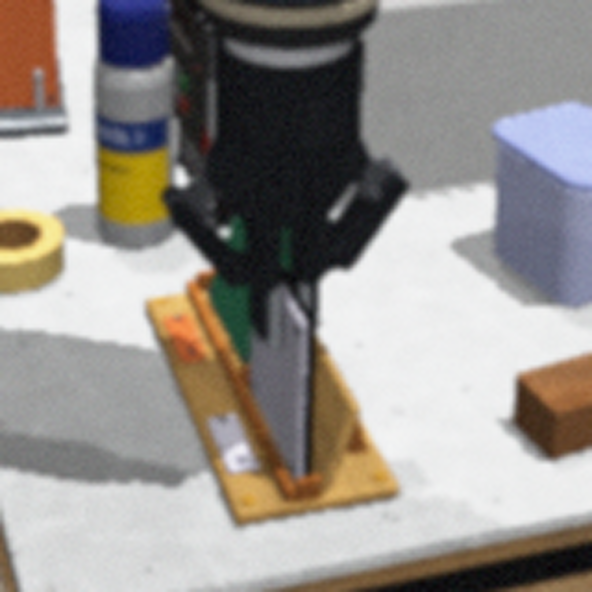

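step_arm(commands=[-0.001, 0, 0, 0, -0.001, 0, 0, 0, -0.001, 0, 0, 0, -0.001, 0.004, 0, 0, -0.001, 0.009, 0, 0, -0.001, 0.013, 0, 0, -0.001, 0.017, 0, 0, -0.001, 0.021, 0, 0], hand=0.35)

```text
clock: 8.65
tool_pos: [0.5342, -0.3254, 0.0723]
tool_rot: [0.505, 0.495, -0.505, 0.495]
ft_force: [-0.1, 0.2, 0.5]
grip_width: 0.03
```

```bash
python3 -c "
from h import *
im=read_camera('side');cv2.imwrite('pics/s6.png',cv2.resize(im[230:390,260:420,::-1],None,fx=3.7,fy=3.7,interpolation=cv2.INTER_CUBIC))
im=read_camera('wrist');cv2.imwrite('pics/w6.png',im[:,:,::-1])
go(513.3,-325,72,-1)"
```

```text
t 8.75 pos [ 534.4 -325.4   72.3] head -1.07 F [ 0.   0.9 -0.2] w 29.7 -> shift [ 0.0002 -0.0211 -0.    ] yaw -0.07
```

View pics/s6.png

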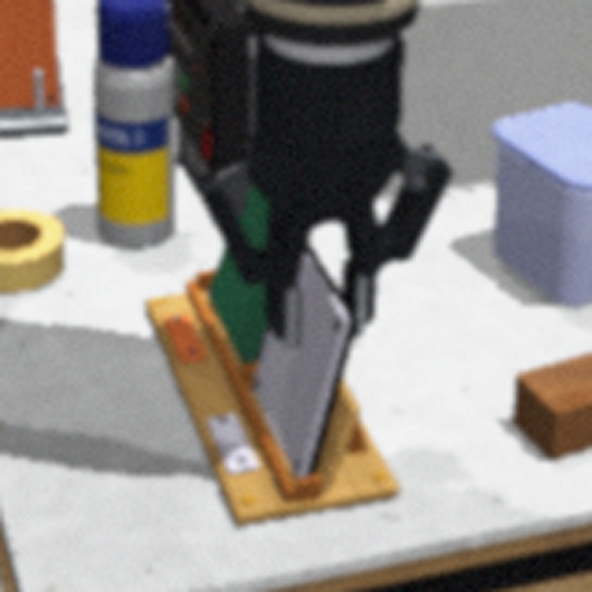

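View pics/w6.png

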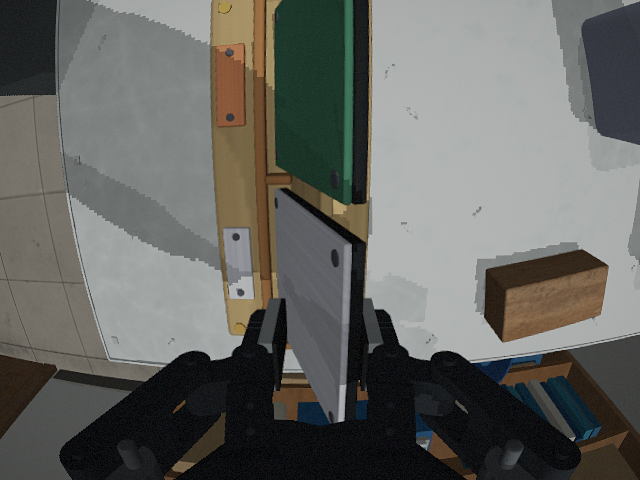

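Tilting well. Continue back, then withdraw upward.

step_arm(commands=[0, 0.003, 0, 0, 0, 0.006, 0, 0, 0, 0.009, 0, 0, 0, 0.011, 0, 0, 0, 0.011, 0, 0, -0.001, 0.009, 0, 0, -0.004, 0.006, 0, 0, -0.012, 0.004, 0, 0])

```text
clock: 9.75
tool_pos: [0.5375, -0.3254, 0.0845]
tool_rot: [-0.505, -0.495, 0.505, -0.495]
ft_force: [0.3, -0.3, -0.3]
grip_width: 0.0302
```

```bash
python3 -c "
from h import *
im=read_camera('side');cv2.imwrite('pics/s7.png',cv2.resize(im[230:390,260:420,::-1],None,fx=3.7,fy=3.7,interpolation=cv2.INTER_CUBIC))
go(540,-223,140,-1)"
```

```text
t 9.8 pos [ 537.9 -325.8   86. ] head -1.09 F [ 0.8 -0.3  0.8] w 30.2 -> shift [-0.0541  0.0002 -0.1028] yaw -0.09
```

View pics/s7.png

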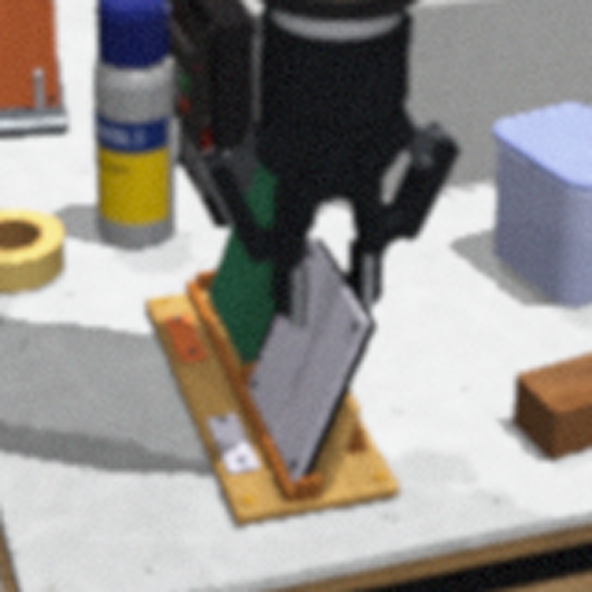

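step_arm(commands=[-0.03, 0, 0, 0, -0.06, 0, -0.01, 0, -0.065, 0.003, -0.04, 0, -0.065, 0.006, -0.075, 0, -0.06, 0.007, -0.1, 0, -0.04, 0.007, -0.102, 0, -0.015, 0.007, -0.102, 0, 0.0, 0.007, -0.102, 0], hand=0.4)

```text
clock: 10.8
tool_pos: [0.5466, -0.2235, 0.0836]
tool_rot: [-0.505, -0.495, 0.505, -0.495]
ft_force: [-0.1, -0.6, -0.5]
grip_width: 0.0344
```

```bash
python3 -c "
from h import *
im=read_camera('wrist');cv2.imwrite('pics/w8.png',im[:,:,::-1])
im=read_camera('side');cv2.imwrite('pics/s8.png',cv2.resize(im[230:390,260:420,::-1],None,fx=3.7,fy=3.7,interpolation=cv2.INTER_CUBIC))
go(543,-223,76,-1)"
```

```text
t 10.9 pos [ 546.1 -223.4   83.2] head -1.09 F [-0.6  0.3 -0.4] w 34.0 -> shift [ 0.0072 -0.0031 -0.0003] yaw -0.09
```

View pics/w8.png

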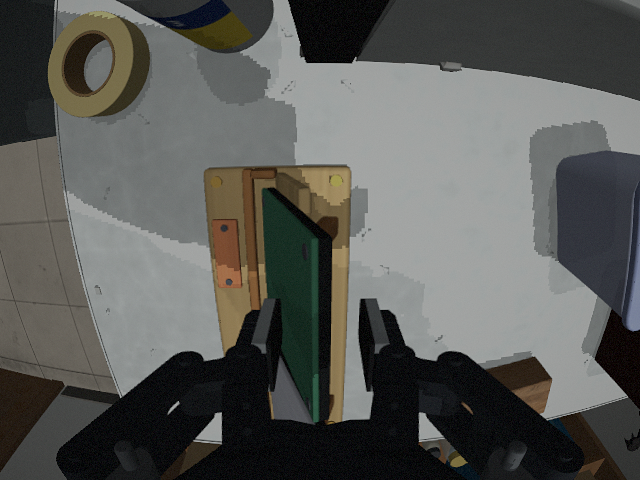

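View pics/s8.png

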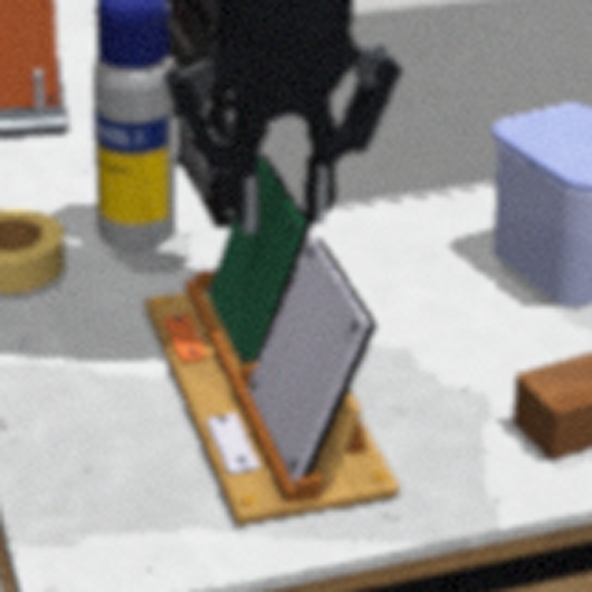

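step_arm(commands=[0.004, -0.008, 0, 0, 0.008, -0.015, 0, 0, 0.008, -0.02, 0, 0, 0.008, -0.025, 0, 0, 0.008, -0.03, 0, 0, 0.008, -0.035, 0, 0, 0.008, -0.039, 0, 0, 0.008, -0.042, 0, 0])

```text
clock: 11.9
tool_pos: [0.5047, -0.2229, 0.0763]
tool_rot: [0.505, 0.495, -0.505, 0.495]
ft_force: [0.4, 0.1, 0.1]
grip_width: 0.0342
```

```bash
python3 -c "
from h import *
im=read_camera('wrist');cv2.imwrite('pics/w9.png',im[:,:,::-1])
im=read_camera('side');cv2.imwrite('pics/s9.png',cv2.resize(im[230:390,260:420,::-1],None,fx=3.7,fy=3.7,interpolation=cv2.INTER_CUBIC))
go(513,-223,76,-1)"
```

```text
t 12.0 pos [ 504.6 -222.9   76.3] head -1.08 F [-0.4 -1.1  0.1] w 34.1 -> shift [ 0.0003  0.0084 -0.    ] yaw -0.08
```

View pics/w9.png

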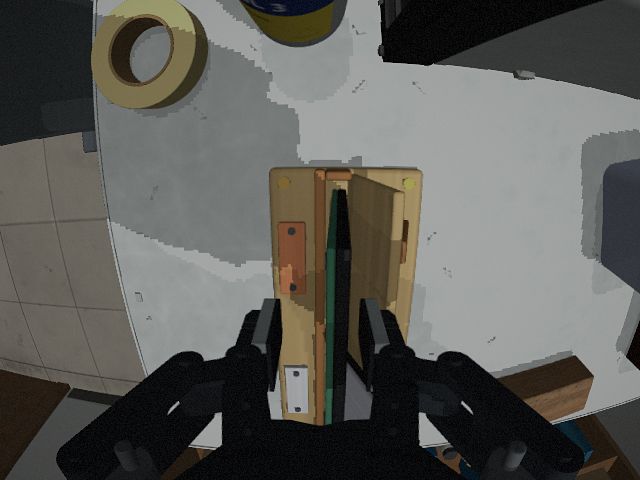

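View pics/s9.png

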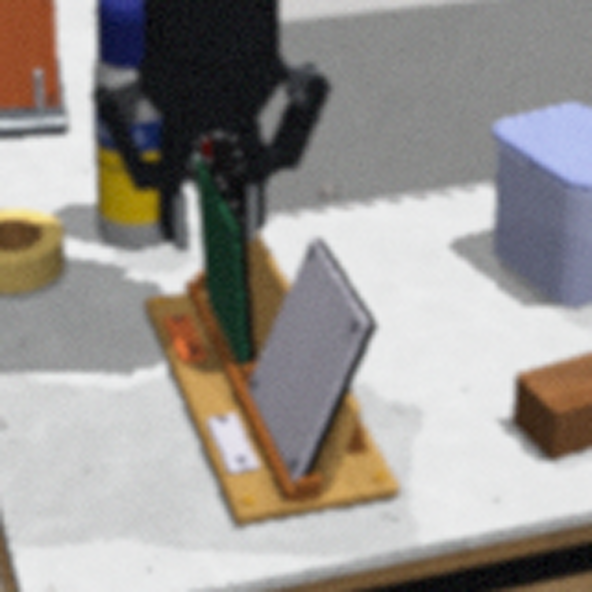

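step_arm(commands=[0.003, 0.007, 0, 0, 0.003, 0.007, 0, 0, 0.003, 0.007, 0, 0, 0.003, 0.007, 0, 0, 0.003, 0.007, 0, 0, -0.01, 0.007, 0, 0, -0.05, 0.006, 0, 0, -0.1, 0.003, 0, 0], hand=0, grip_force=50)

```text
clock: 13.0
tool_pos: [0.5073, -0.2227, 0.1778]
tool_rot: [-0.505, -0.496, 0.505, -0.495]
ft_force: [0.9, 0.3, -1.6]
grip_width: 0.0076
```

```bash
python3 -c "
from h import *
im=read_camera('wrist');cv2.imwrite('pics/w10.png',im[:,:,::-1])
im=read_camera('side');cv2.imwrite('pics/s10.png',cv2.resize(im[200:360,250:410,::-1],None,fx=3.7,fy=3.7,interpolation=cv2.INTER_CUBIC))
for p in [(480,-190,300,10),(445,-50,300,30),(442,100,290,70),(442,175.7,220,81.8)]: go(*p)"
```

```text
t 13.1 pos [ 509.9 -223.9  182.4] head -1.09 F [ 0.8  0.4 -2.7] w 7.3 -> shift [-0.1179 -0.0297 -0.033 ] yaw -11.09
t 13.1 pos [ 509.9 -223.9  182.4] head -1.09 F [ 0.8  0.4 -2.7] w 7.3 -> shift [-0.1187 -0.0673 -0.1723] yaw -31.09
t 13.1 pos [ 509.9 -223.9  182.4] head -1.09 F [ 0.8  0.4 -2.7] w 7.3 -> shift [-0.1092 -0.0733 -0.3222] yaw -71.09
t 13.1 pos [ 509.9 -223.9  182.4] head -1.09 F [ 0.8  0.4 -2.7] w 7.3 -> shift [-0.0394 -0.0752 -0.3981] yaw -82.89
```

View pics/w10.png

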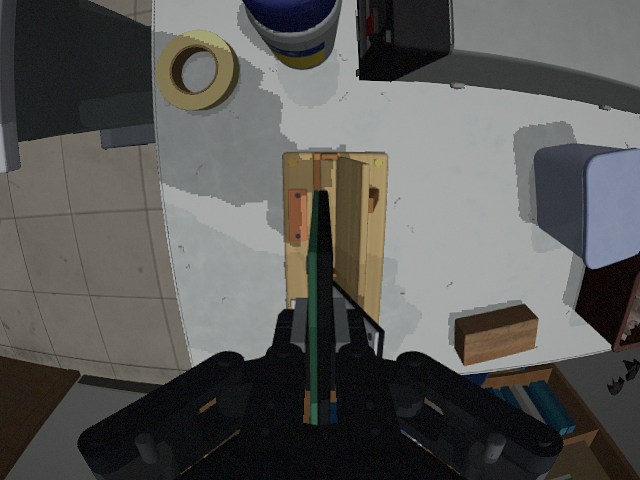

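View pics/s10.png

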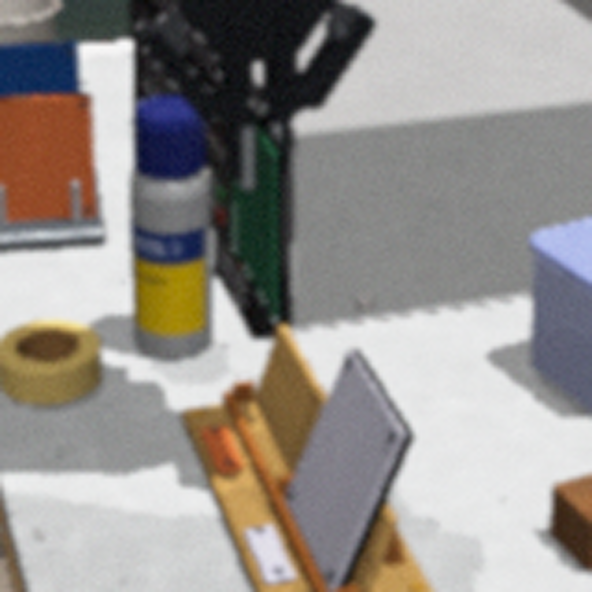

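step_arm(commands=[-0.05, -0.005, 0, -1, -0.095, -0.015, -0.015, -8, -0.12, -0.03, -0.05, -17, -0.12, -0.045, -0.1, -27, -0.12, -0.06, -0.16, -37, -0.12, -0.068, -0.22, -47, -0.12, -0.072, -0.28, -57, -0.12, -0.073, -0.335, -67])

```text
clock: 14.1
tool_pos: [0.4406, 0.1153, 0.297]
tool_rot: [0.146, 0.692, -0.145, 0.692]
ft_force: [1.6, -1.1, -1.2]
grip_width: 0.0078
```

```bash
python3 -c "
from h import *
go(444,175.7,300,81.8);go(444,175.7,180,81.8)"
```

```text
t 14.1 pos [440.6 115.3 297. ] head 66.26 F [ 1.6 -1.1 -1.2] w 7.8 -> shift [-0.003   0.0567 -0.0212] yaw -15.54
t 14.1 pos [440.6 115.3 297. ] head 66.26 F [ 1.6 -1.1 -1.2] w 7.8 -> shift [ 0.117   0.0566 -0.0213] yaw -15.54
```

step_arm(commands=[0, 0.018, -0.006, -7, 0, 0.04, -0.015, -14, 0, 0.054, -0.02, -15.5, 0.02, 0.057, -0.021, -15.5, 0.06, 0.057, -0.021, -15.5, 0.095, 0.057, -0.021, -15.5, 0.11, 0.057, -0.021, -15.5, 0.11, 0.057, -0.021, -15.5])

```text
clock: 15.1
tool_pos: [0.4451, 0.1738, 0.1863]
tool_rot: [0.053, 0.705, -0.053, 0.705]
ft_force: [-0.8, 0.6, -0.7]
grip_width: 0.0074
```

```bash
python3 -c "
from h import *
import pickle
read_camera('scene');im=read_camera('scene');cv2.imwrite('pics/c11.png',cv2.resize(im[200:360,260:420,::-1],None,fx=3.7,fy=3.7,interpolation=cv2.INTER_CUBIC))
c=get_calibration('wrist');pickle.dump(c,open('cw11.pkl','wb'))
im=read_camera('wrist');cv2.imwrite('pics/w11.png',im[:,:,::-1])
cv2.imwrite('pics/z11.png',cv2.resize(im[150:350,220:420,::-1],None,fx=3.9,fy=3.9,interpolation=cv2.INTER_CUBIC)[:,:780][:600])
go(444,175.7,72,81.8)"
```

```text
t 15.25 pos [446.  174.2 187.7] head 81.39 F [ 0.7 -0.1 -0.9] w 7.4 -> shift [ 0.1157  0.001  -0.0024] yaw -0.41
```

View pics/z11.png

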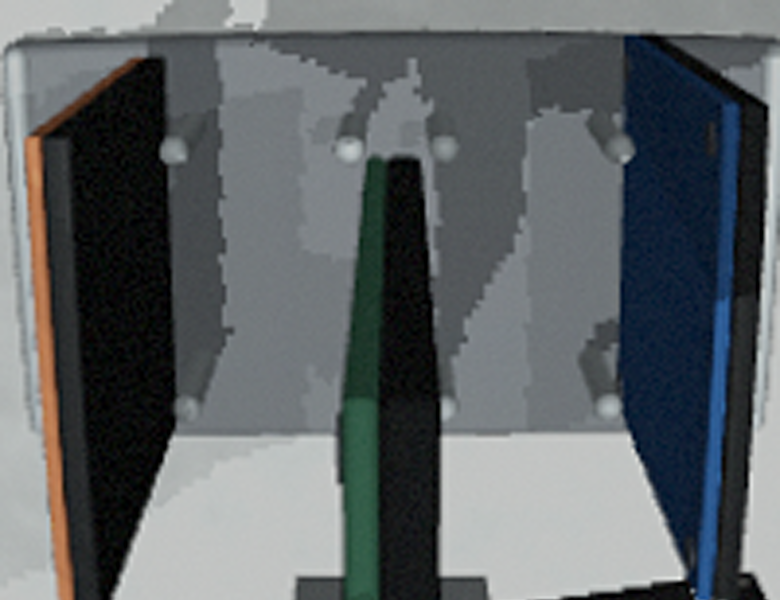

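View pics/c11.png

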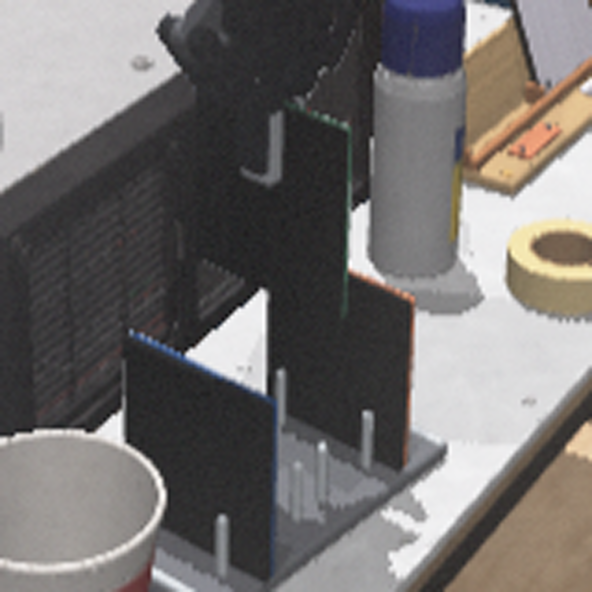

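```bash
python3 -c "
from h import *
import pickle
c=pickle.load(open('cw11.pkl','rb'))
def t(n,ps,z):
  q=np.array([onz(c,220+x/3.9-.4,150+y/3.9-.4,z,True)*1000 for x,y in ps]);print(n,q[:,:2].round(1).tolist(),'mean',q.mean(0)[:2].round(1))
t('near',[(173,150),(348,148),(444,148),(620,150)],.043)
t('far',[(189,408),(447,407),(609,406)],.043)
t('green bottom near',[(367,157),(424,157)],.125)
t('green top near',[(346,398),(440,400)],.225)
s=status.observe();Rm=R.from_quat(s['tool_rot']).as_matrix();p=s['tool_pos']*1000
print(p,p-45*Rm[:,2])
"
```

```text
near [[411.3, 135.1], [416.5, 170.2], [419.4, 189.3], [424.8, 224.6]] mean [418.  179.8]
far [[466.7, 127.8], [474.6, 182.2], [479.6, 216.5]] mean [473.6 175.5]
green bottom near [[403.2, 177.5], [404.4, 185.6]] mean [403.8 181.6]
green top near [[402.4, 177.6], [403.7, 184.8]] mean [403.  181.2]
[446.04198246 174.23482136 187.6627409 ] [401.54911944 180.97124439 187.58694362]
```

step_arm(commands=[0.01, 0.001, -0.001, -0.4, 0.025, 0.001, -0.001, -0.4, 0.042, 0.001, -0.001, -0.4, 0.058, 0.001, -0.001, -0.4, 0.068, 0.001, -0.001, -0.4, 0.072, 0.001, -0.001, -0.4, 0.072, 0.001, -0.001, -0.4, 0.072, 0.001, -0.001, -0.4])

```text
clock: 16.25
tool_pos: [0.4448, 0.1752, 0.1147]
tool_rot: [0.051, 0.705, -0.05, 0.706]
ft_force: [-0.5, -1.0, -1.2]
grip_width: 0.0075
```

```bash
python3 -c "
from h import *
import pickle
c=get_calibration('wrist');pickle.dump(c,open('cw12.pkl','wb'))
im=read_camera('wrist')
cv2.imwrite('pics/z12.png',cv2.resize(im[150:350,220:420,::-1],None,fx=3.9,fy=3.9,interpolation=cv2.INTER_CUBIC)[:,:780][:600])
im=read_camera('scene');cv2.imwrite('pics/c12.png',cv2.resize(im[240:360,270:390,::-1],None,fx=5,fy=5,interpolation=cv2.INTER_CUBIC))
go(444,176,72,81.8)"
```

```text
t 16.35 pos [444.7 175.3 114.7] head 81.82 F [ 0.1  0.7 -1.9] w 7.7 -> shift [ 0.0427  0.0006 -0.0008] yaw 0.02
```

View pics/z12.png

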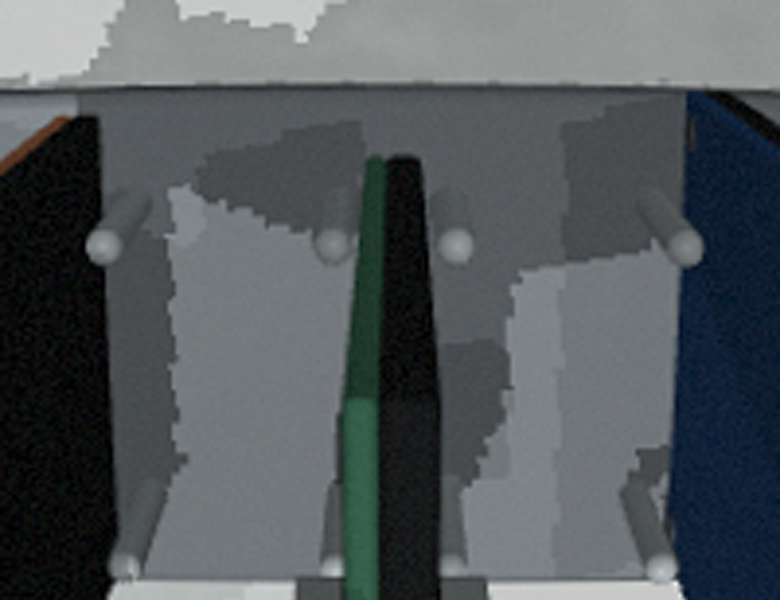

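View pics/c12.png

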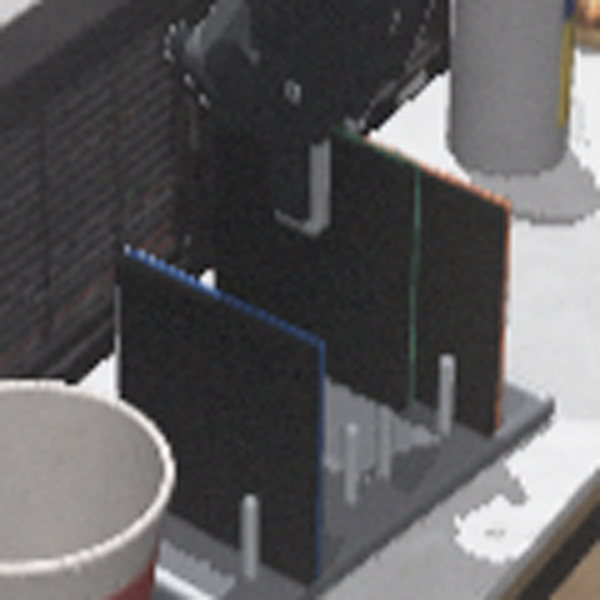

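step_arm(commands=[0.006, 0.0003, 0, 0, 0.014, 0.0003, 0, 0, 0.022, 0.0003, 0, 0, 0.029, 0.0003, 0, 0, 0.035, 0.0003, 0, 0, 0.039, 0.0003, 0, 0, 0.041, 0.0003, 0, 0, 0.042, 0.0003, 0, 0])

```text
clock: 17.35
tool_pos: [0.4446, 0.1756, 0.0729]
tool_rot: [0.051, 0.705, -0.05, 0.705]
ft_force: [-8.9, -1.4, 23.6]
grip_width: 0.0073
```

```bash
python3 -c "
from h import *
im=read_camera('scene');cv2.imwrite('pics/c13.png',cv2.resize(im[240:360,270:390,::-1],None,fx=5,fy=5,interpolation=cv2.INTER_CUBIC))
go(444,176,72,81.8)"
```

```text
t 17.4 pos [444.7 175.6  73. ] head 81.82 F [-3.7 -0.3  8. ] w 7.7 -> shift [ 0.001   0.0003 -0.0007] yaw 0.02
```

View pics/c13.png

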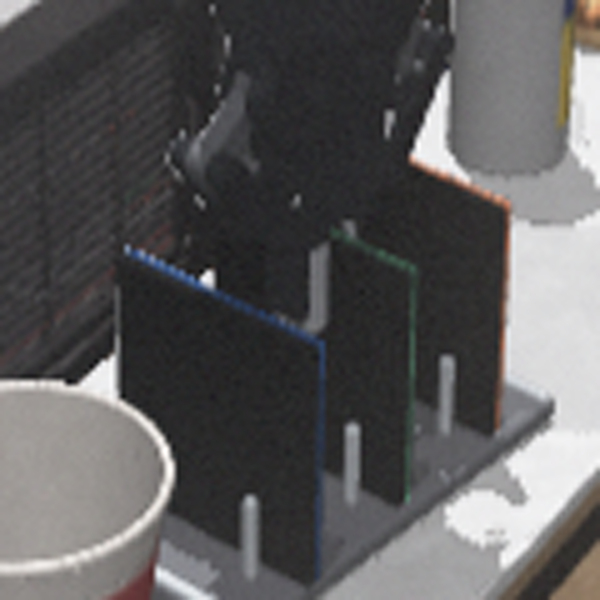

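step_arm(commands=[0, 0, 0, 0, 0, 0, 0, 0, 0, 0, 0, 0, -0.03, 0, 0, 0, -0.07, 0, 0, 0, -0.08, -0.02, 0, 0, -0.08, -0.045, 0, 0.4, -0.08, -0.055, 0.001, 0.7], hand=0.38)

```text
clock: 18.4
tool_pos: [0.4372, 0.1195, 0.1519]
tool_rot: [0.055, 0.705, -0.055, 0.705]
ft_force: [-0.2, 0.1, 0.6]
grip_width: 0.0321
```

```bash
python3 -c "
from h import *
read_camera('scene');im=read_camera('wrist');cv2.imwrite('pics/w14.png',im[:,:,::-1])
go(437.5,121,72,81)"
```

```text
t 18.5 pos [437.4 119.9 151.9] head 81.03 F [-0.4 -0.8  0. ] w 32.1 -> shift [ 0.0799  0.0011 -0.    ] yaw 0.03
```

View pics/w14.png

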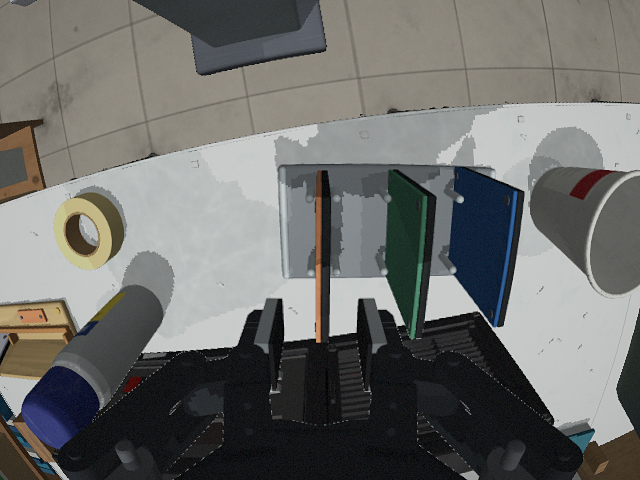

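step_arm(commands=[0.015, 0.0008, 0, 0, 0.035, 0.0008, 0, 0, 0.055, 0.0008, 0, 0, 0.07, 0.0008, 0, 0, 0.079, 0.0008, 0, 0, 0.08, 0.0008, 0, 0, 0.08, 0.0008, 0, 0, 0.08, 0.0008, 0, 0])

```text
clock: 19.5
tool_pos: [0.4382, 0.1218, 0.0728]
tool_rot: [0.055, 0.705, -0.055, 0.705]
ft_force: [0.2, -0.0, -0.4]
grip_width: 0.0324
```

step_arm(commands=[0, 0, 0, 0, 0, 0, 0, 0, 0, 0, 0, 0, 0, 0, 0, 0, 0, 0, 0, 0, -0.02, 0, 0, 0, -0.06, 0, 0, 0, -0.11, 0, 0, 0], hand=0, grip_force=50)

```text
clock: 20.5
tool_pos: [0.4369, 0.1214, 0.1829]
tool_rot: [0.054, 0.706, -0.055, 0.704]
ft_force: [1.6, 0.8, -2.1]
grip_width: 0.0074
```

```bash
python3 -c "
from h import *
im=read_camera('scene');cv2.imwrite('pics/c15.png',cv2.resize(im[180:360,240:420,::-1],None,fx=3.3,fy=3.3,interpolation=cv2.INTER_CUBIC))
for p in [(442,100,290,70),(455,-50,300,30),(480,-150,300,10),(514,-221,300,-1)]: go(*p)"
```

```text
t 20.55 pos [439.4 122.1 189.3] head 81.12 F [1.5 0.7 7.4] w 7.4 -> shift [-0.1007 -0.0212  0.0065] yaw 11.12
t 20.55 pos [439.4 122.1 189.3] head 81.12 F [1.5 0.7 7.4] w 7.4 -> shift [-0.1108 -0.1673  0.0426] yaw 51.12
t 20.55 pos [439.4 122.1 189.3] head 81.12 F [1.5 0.7 7.4] w 7.4 -> shift [-0.1109 -0.2623  0.0827] yaw 71.12
t 20.55 pos [439.4 122.1 189.3] head 81.12 F [1.5 0.7 7.4] w 7.4 -> shift [-0.1108 -0.3272  0.1273] yaw 82.12
```

View pics/c15.png

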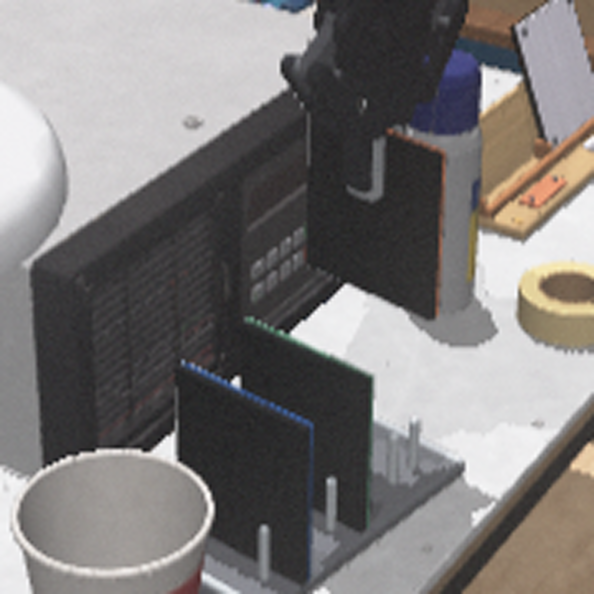

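step_arm(commands=[-0.05, -0.002, 0.002, 2, -0.09, -0.015, 0.005, 11, -0.115, -0.05, 0.011, 21, -0.118, -0.095, 0.022, 31, -0.118, -0.15, 0.038, 41, -0.118, -0.205, 0.058, 51, -0.118, -0.26, 0.083, 61, -0.118, -0.305, 0.108, 71])

```text
clock: 21.55
tool_pos: [0.4974, -0.1987, 0.3001]
tool_rot: [0.456, 0.541, -0.456, 0.541]
ft_force: [1.0, -0.3, -1.0]
grip_width: 0.0074
```

```bash
python3 -c "
from h import *
go(513.5,-221.5,148,-1.1)"
```

```text
t 21.55 pos [ 497.4 -198.7  300.1] head 9.73 F [ 1.  -0.3 -1. ] w 7.4 -> shift [0.1521 0.012  0.0252] yaw 10.83
```

step_arm(commands=[0, 0.004, 0.006, 4, 0, 0.009, 0.016, 8, 0.005, 0.013, 0.023, 10.8, 0.03, 0.013, 0.025, 10.8, 0.075, 0.013, 0.025, 10.8, 0.12, 0.013, 0.025, 10.8, 0.15, 0.013, 0.025, 10.8, 0.152, 0.013, 0.025, 10.8])

```text
clock: 22.55
tool_pos: [0.5132, -0.2181, 0.1464]
tool_rot: [-0.502, -0.498, 0.504, -0.496]
ft_force: [0.1, 0.2, -0.9]
grip_width: 0.0075
```

```bash
python3 -c "
from h import *
read_camera('scene');read_camera('scene');im=read_camera('wrist');cv2.imwrite('pics/w16.png',im[:,:,::-1])
go(514.6,-221.3,72,-1.1)"
```

```text
t 22.7 pos [ 515.2 -218.9  149.6] head -0.68 F [ 0.1 -0.3 -1. ] w 7.2 -> shift [ 0.0776 -0.0007  0.0023] yaw 0.42
```

View pics/w16.png

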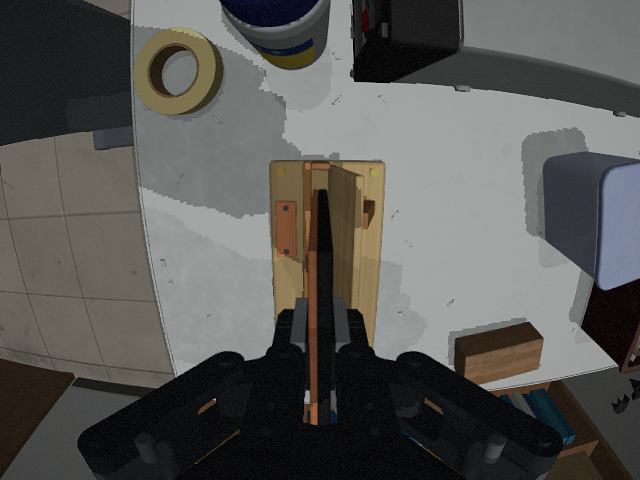

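step_arm(commands=[0.01, -0.0003, 0.001, 0.4, 0.025, -0.0005, 0.002, 0.4, 0.04, -0.0005, 0.002, 0.4, 0.052, -0.0005, 0.002, 0.4, 0.062, -0.0005, 0.002, 0.4, 0.069, -0.0005, 0.002, 0.4, 0.073, -0.0005, 0.002, 0.4, 0.076, -0.0005, 0.002, 0.4])

```text
clock: 23.7
tool_pos: [0.5143, -0.2208, 0.0725]
tool_rot: [0.505, 0.495, -0.505, 0.495]
ft_force: [-4.2, 4.2, 46.1]
grip_width: 0.0072
```

```bash
python3 -c "
from h import *
im=read_camera('side');cv2.imwrite('pics/s17.png',cv2.resize(im[230:390,260:420,::-1],None,fx=3.7,fy=3.7,interpolation=cv2.INTER_CUBIC))
go(514.6,-221.3,72,-1.1)"
```

```text
t 23.75 pos [ 514.6 -220.8   72.7] head -1.08 F [-0.1  0.1  0.3] w 7.2 -> shift [0.0007 0.     0.0005] yaw 0.02
```

View pics/s17.png

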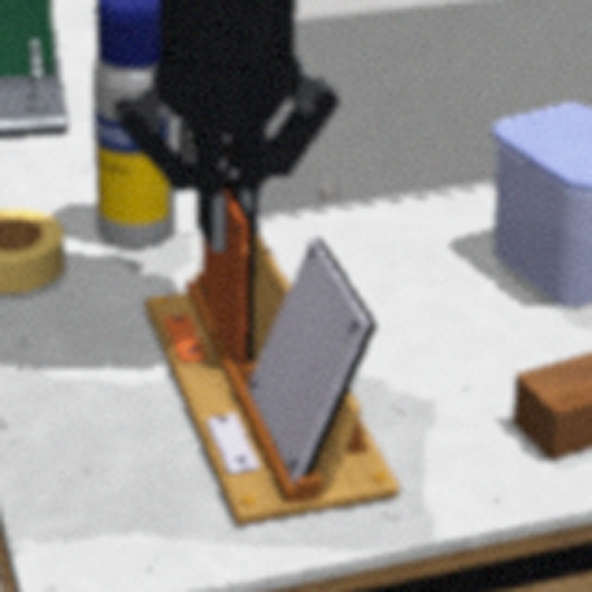

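Seated behind the lip. Open and tilt it back as with the first plate.

step_arm(commands=[-0.001, 0, 0, 0, -0.001, 0, 0, 0, -0.001, 0, 0, 0, -0.001, 0.004, 0, 0, -0.001, 0.009, 0, 0, -0.001, 0.013, 0, 0, -0.001, 0.017, 0, 0, -0.001, 0.021, 0, 0], hand=0.35)

```text
clock: 24.75
tool_pos: [0.5354, -0.2211, 0.0733]
tool_rot: [0.505, 0.495, -0.505, 0.495]
ft_force: [0.0, -0.6, 0.5]
grip_width: 0.0297
```

step_arm(commands=[0, 0.003, 0, 0, 0, 0.006, 0, 0, 0, 0.009, 0, 0, 0, 0.011, 0, 0, 0, 0.011, 0, 0, -0.001, 0.009, 0, 0, -0.004, 0.006, 0, 0, -0.012, 0.004, 0, 0])

```text
clock: 25.75
tool_pos: [0.5385, -0.2211, 0.0855]
tool_rot: [-0.505, -0.495, 0.505, -0.495]
ft_force: [-0.4, -0.1, -0.3]
grip_width: 0.0299
```

```bash
python3 -c "
from h import *
im=read_camera('side');cv2.imwrite('pics/s18.png',cv2.resize(im[230:390,260:420,::-1],None,fx=3.7,fy=3.7,interpolation=cv2.INTER_CUBIC))
go(500,-240,300,-1.1)"
```

```text
t 25.8 pos [ 539.1 -221.4   86.9] head -1.09 F [ 0.4 -0.5  1.7] w 30.1 -> shift [-0.2131 -0.0385  0.0195] yaw 0.01
```

View pics/s18.png

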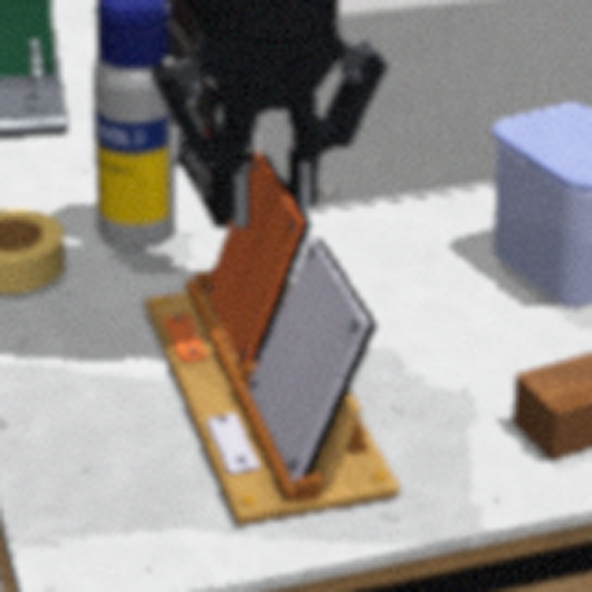

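Withdraw straight up, then take a check view.

step_arm(commands=[-0.03, 0.001, 0, 0, -0.07, 0.001, 0, 0, -0.12, 0, 0, 0, -0.17, -0.015, 0.005, 0, -0.2, -0.035, 0.012, 0, -0.213, -0.045, 0.02, 0, -0.213, -0.045, 0.02, 0, -0.213, -0.045, 0.02, 0])

```text
clock: 26.8
tool_pos: [0.4937, -0.2401, 0.2968]
tool_rot: [-0.505, -0.496, 0.505, -0.495]
ft_force: [-0.6, 1.1, -0.1]
grip_width: 0.0301
```

```bash
python3 -c "
from h import *
import pickle
im=read_camera('side');cv2.imwrite('pics/s19.png',cv2.resize(im[190:380,225:415,::-1],None,fx=3.1,fy=3.1,interpolation=cv2.INTER_CUBIC))
im=read_camera('scene');cv2.imwrite('pics/c19.png',cv2.resize(im[180:400,230:450,::-1],None,fx=2.7,fy=2.7,interpolation=cv2.INTER_CUBIC))
c=get_calibration('wrist');im=read_camera('wrist');pickle.dump(c,open('cw19.pkl','wb'));cv2.imwrite('pics/w19.png',im[:,:,::-1])
cv2.imwrite('pics/z19.png',cv2.resize(im[90:320,240:400,::-1],None,fx=2.6,fy=2.6,interpolation=cv2.INTER_CUBIC))
go(500,-240,300,-1.1)"
```

```text
t 26.95 pos [ 493.7 -239.9  297.1] head -1.06 F [0.3 0.5 0.2] w 30.0 -> shift [-0.0029  0.0063 -0.0001] yaw 0.04
```

View pics/s19.png

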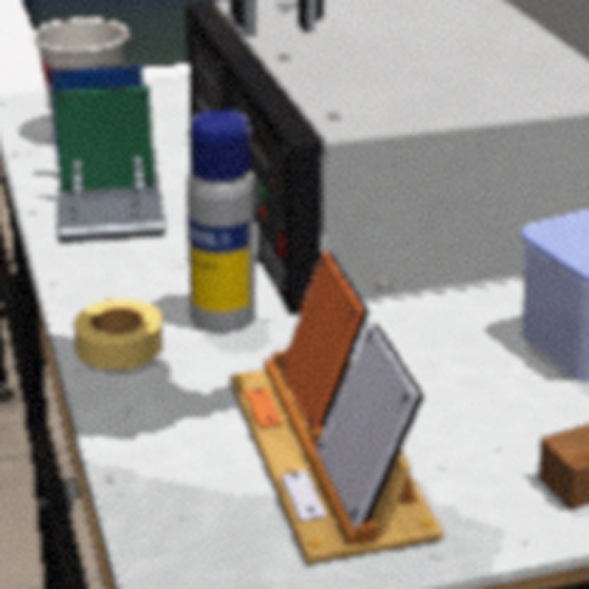

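View pics/c19.png

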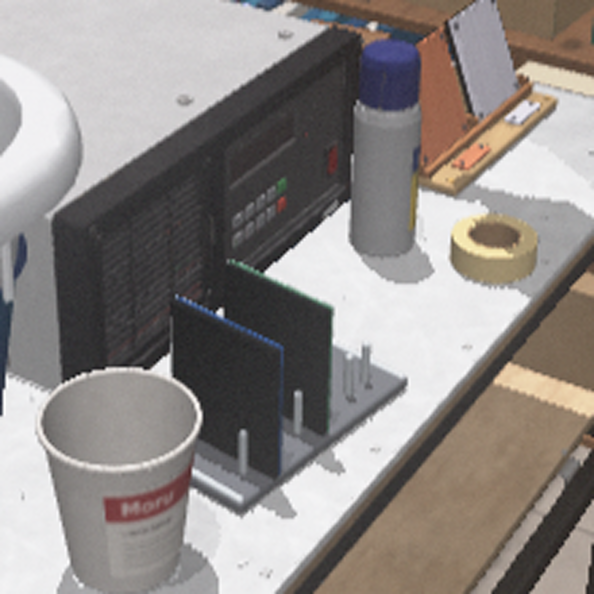

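View pics/z19.png

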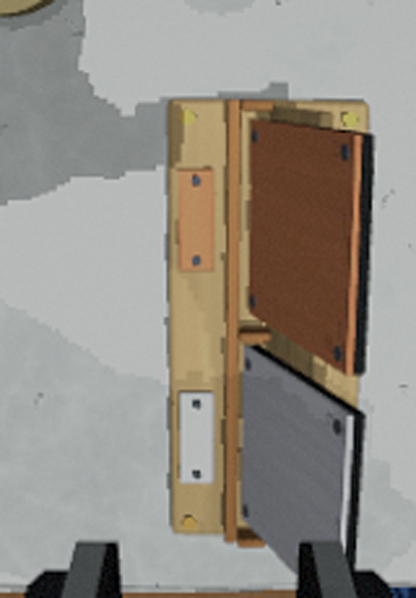

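```bash
python3 -c "
from h import *
import pickle
c=pickle.load(open('cw19.pkl','rb'))
def t(n,ps,z):
  q=np.array([onz(c,240+x/2.6-.3,90+y/2.6-.3,z,True)*1000 for x,y in ps]);print(n,q[:,:2].round(1).tolist(),'mean',q.mean(0)[:2].round(1))
t('cu foot front',[(251,120),(249,312)],.011)
t('cu top front',[(354,131),(349,373)],.105)
t('ni foot front',[(247,347),(243,518)],.011)
t('ni top front',[(353,413),(346,560)],.105)
t('tags',[(194,220),(196,438)],.014)
"
```

```text
cu foot front [[513.6, -176.9], [511.9, -264.3]] mean [ 512.8 -220.6]
cu top front [[545.4, -176.1], [545.1, -263.9]] mean [ 545.2 -220. ]
ni foot front [[510.9, -280.9], [508.7, -368.6]] mean [ 509.8 -324.8]
ni top front [[547.1, -279.5], [546.8, -341.6]] mean [ 546.9 -310.5]
tags [[487.8, -220.9], [486.5, -324.5]] mean [ 487.1 -272.7]
```

```bash
python3 -c "
from station import job_done
print(job_done())"
```

```text
the job is handed in; nothing more can be done
None
```

The job is handed in at about 27 s of the 69 s allowed, and my last camera checks put every plate within its limits; `job_done()` reports no verdict.

**What I did:** I moved the bare-metal plate from the middle slot to the -y bay. I pulled the green plate upright and moved it to the freed middle slot, then moved the copper plate to the +y bay. Each easel plate went in upright behind the lip and was tipped back onto the rest with the open fingers.

**Last checks (wrist, scene and side cameras):**

| Plate | Position | Lean or stance |
|---|---|---|
| Copper | within 1 mm of its tag, foot about 4 mm in front of the rest | about 0.33 rad, metal face outward |
| Bare metal | within 1 mm of its tag, foot about 6 mm in front of the rest | about 0.37 rad, metal face outward |
| Green | middle rack slot; gripper within about 1 mm of slot centre at release | upright by eye |
| Blue | its own slot, looks unmoved | upright by eye |

- **Disagreement:** the bare-metal plate leans slightly more than the 18 degrees (0.314 rad) of the rest, and its foot sits about 2 mm further forward. Both are inside the limits.
- **By eye only:** the bystanders look unmoved and the gripper is about 0.2 m clear above the plates.
- **Contact forces:** the largest force reading was 46 N at the wrist, briefly, while seating the copper plate. It came through the held plate, not the gripper's body.

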